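Hang the rinsed insert carrier on the drip rail and slide it over the dish

TASK

Lift the small aluminium carrier with the mould insert, hook it onto the horizontal rail at a place at least 10 cm to one side of the white drip dish, and let go of it. Then slide it along the rail, without lifting it off again, until its tray hangs centred above the dish, and leave it hanging there at rest. Leave the other things on the bench where they are.

Things in the scene. Friction and masses are not known exactly. Their poses are not given: they have to be found in the camera images.
- carrier: Loose aluminium carrier, 206 mm tall, 0.4 kg, standing upright on the robot's side of the rail. Origin: centre of its underside, z up. Tray 60 (x) x 64 (y) x 6 mm with a clamped steel insert on it (x -16 to 24, 46 wide in y, top at z 32, screw heads to z 35). A back plate (6 thick, 26 wide in y, at x -22) rises from the tray to the hook on top.
- carrier_hook (a point): Place of the rail's centre line in the hook when hung: z 132.5 of the carrier, on its axis; axes as the carrier's, rail along y. Hook: inverted-U saddle 60 mm long in y, walls 6 mm thick at x -22 and +22 (38 apart inside) down to z 105, V-shaped roof. The rail enters from the carrier's +x through the open window between z 36 and z 105, then the carrier comes down on it.
- carrier_tab (a point): Grip point in the middle of the upright tab on top, z 187 of the carrier, on its axis; axes as the carrier's. The tab is 12 mm in x, 26 mm in y, from z 163 to 206. Below it, over the hook's roof, is a head block 24 (x) x 60 (y) mm from z 141 to 163, whose ends can be pushed.
- rail: Fixed stand with the rail. Origin on the bench under the middle of the rail; the rail runs along the stand's y, its x points away from the robot. Two upright posts 18 mm square at y +240 and -240 mm, as high as the rail (caps 30 x 18 mm, up to 219 mm high), on feet 110 x 45 x 12 mm.
- rail_mid (a point): Middle of the rail's centre line, 210 mm above the bench; axes as the stand's. The rail is a steel bar of 12 mm diameter, clear for 460 mm between the posts.
- dish: Fixed round white drip dish on the bench directly under the rail, 104 mm across, 14 mm high: the mark. Origin: centre of its underside; axes parallel to the stand's, so its y runs along the rail.
- bottle: Bystander: bottle 60 mm across, 140 mm high, origin at centre of underside.
- tray: Bystander: blue divided parts tray 200 x 150 x 50 mm, origin at centre of underside.
- brush: Bystander: hand brush lying on the bench.
- insert: Bystander: spare steel mould insert 50 x 50 x 30 mm, origin at centre of underside.
Not all that is in view belongs to the job. Leave any red or turquoise look-alike of the carrier alone. Of the things that look like the dish, the smallest one is meant.

How it is judged (in metres and radians):
On the way:
1. the carrier hangs by its hook on the rail, at least 9 cm along the rail from the dish's centre, and has been let go (x of carrier_hook in the frame of rail_mid between -0.01 and 0.01 m and z of carrier_hook in the frame of rail_mid between -0.008 and 0.008 m and contact force between carrier and rail above 0.5 N and angle between carrier's own z axis and vertical below 0.2 rad and contact force between each of the fingers, the arm and carrier below 0.1 N and linear speed of carrier below 0.03 m/s and (y of carrier_hook in the frame of dish above 0.09 m or y of carrier_hook in the frame of dish below -0.09 m)), for 0.2 s.
At the end, for the whole second after the job is handed in: The carrier hangs by its hook on the rail (rail within 10 mm of its place in the hook, tilted less than 0.2 rad), within 18 mm of the dish's centre along the rail, untouched and at rest (under 0.03 m/s) (x of carrier_hook in the frame of rail_mid between -0.01 and 0.01 m and z of carrier_hook in the frame of rail_mid between -0.008 and 0.008 m and contact force between carrier and rail above 0.5 N and angle between carrier's own z axis and vertical below 0.2 rad and contact force between each of the fingers, the arm and carrier below 0.1 N and linear speed of carrier below 0.03 m/s and y of carrier_hook in the frame of dish between -0.018 and 0.018 m).
It fails at once if the carrier is put onto or lifted off the rail near the dish: within 70 mm of the dish's centre along the rail, hook over the rail (within 20 mm across) but raised more than 15 mm above its seat (y of carrier_hook in the frame of dish between -0.07 and 0.07 m and x of carrier_hook in the frame of rail_mid between -0.02 and 0.02 m and z of carrier_hook in the frame of rail_mid between 0.015 and 0.12 m).
It fails at once if a bystander (bottle, tray, brush, spare insert) is moved more than 30 mm (distance of any of bottle, tray, brush, insert from where it was at the start of the episode above 0.03 m).
It also fails if it takes over 54 s, if anything falls off the work surface, if the arm or the gripper's body presses on something with over 40 N, if the wrist force passes 120 N, or if a joint passes its speed limit or range.

ROBOT

A 7-joint arm with a two-finger parallel gripper is mounted at the origin on the work surface. World frame = base frame: x ahead of the robot, y to its left, z up, the work surface at z = 0. Lengths are in mm, angles in rad, forces in N, time in s.
With the tool pointing down it reaches from about 425 to 1025 mm from the base axis. Payload 9.4 kg.
Tool frame: the origin (TCP) lies on the centre line of the jaws, within the pads' length; the fingertips stand 19 mm ahead of it and the grasp point (between the pads) is the TCP (tip_extent is the distance from the TCP to the fingertips, in mm); z points along the fingers, y is the line along which they close (so a half turn about z gives the same grasp; the last joint's range is limited). The gripper opens to 85 mm and grips with 20 to 120 N. Pads are 22 mm wide; open, the fingers measure 114 mm over their backs; the gripper's body (76 mm by 85 mm) begins 54 mm behind the grasp point. The pads swing forward as they close: fully open they stand 13 mm farther back than shut.
Start: joints at [-1.369, 0.599, -0.003, 1.599, 0.002, 0.943, -0.08], TCP at [199.525, 697.004, 250.275] pointing down, gripper open.
Joint ranges: [-2.57, 2.57], [-0.35, 1.97], [-1.29, 1.29], [0.11, 2.56], [-1.05, 4.19], [0.11, 1.86], [-2.63, 2.63]. Speed limits (rad/s): [2.22, 2.22, 3.01, 3.01, 3.14, 3.14, 3.14].

INTERFACE

Orientations are given as a unit quaternion [x, y, z, w].
In Python, from cell import observe, capture, camera_info, finish_job, tip_extent gives the robot as it stands.
- The arm moves only by the tool move_arm, never from a script. Its argument "targets" is one flat list of numbers, 4 for each row, row after row: the shift along the tool's x, y, z scaled (see below), then the turn about the tool's z scaled (see below). In form: [tx, ty, tz, turn, tx, ty, tz, turn, ...]. A call has 1 to 10 rows; each row shifts and turns the commanded pose from where the row before left it, along the tool's axes as they then stand; what a row does not reach is not made up. The controller multiplies each number of a shift by 0.02 m and each number of a turn by 0.1 rad. A row lasts 1/10 s, in which the tool goes at most 50 mm and 8.59 degrees, less where a joint would pass 70% of its speed; a pose out of reach is approached as far as the arm can. A call with a number of a shift or a turn outside -1 to 1 is refused whole. A call with a gripper value outside its range is refused whole. "jaw" is the opening, from -1 (shut) to 1 (fully open), set as the call begins (left out, the last holds). The fingers move at their own pace and stop on an object; "squeeze" is the grip in N (left out, the last holds). Time passes only in rows, so rows that do not move let the fingers close. It gives the time, the measured TCP pose, the force, the opening and the grip force at its end, in the units of the state.
- observe(): the state, without advancing time (a new reading comes with each control period).
- capture(name): name is "side" or "top" or "wrist"; returns the picture (400x640x3 uint8, red, green, blue); there is no depth.
- camera_info(name): a dict with "fx", "fy", "cx", "cy" (pixels), "extrinsics" (4x4, takes a point from world to camera coordinates). Camera axes: x right, y up, looking along -z (the intrinsics and any distortion apply to the point x, -y, -z); pixel columns grow to the right and rows downward; lengths in mm; the calibration is good to about 2 mm. A picture is of the moment at which its call begins: read the wrist's pose just before it. camera_info takes no time and is no camera call; for the wrist camera it gives the pose at the moment of the call.
- finish_job(): hands the job in; it is judged then, once.
The state is a dict: "t": time; "joints": joint angles; "joint_vel": joint speeds; "tau": joint torques, N m; "tool_pos": TCP position; "tcp_rot": TCP orientation; "ft_force": force on the tool from outside, world axes, zero at the start; "wrist_torque": the same for the moment, N m; "width": opening from 0.0 (shut) to 1.0 (fully open); "grip_force": force on a finger pad.
Only numpy, scipy, OpenCV 4.12 (cv2) and the standard library are available. Lean on these libraries where they do the work, as an engineer would, in place of code of your own. Each camera call takes 0.05 s, during which the arm holds its last target. There are 200 camera calls.

## Working session

There is one attempt and no reset: what is moved stays moved. The work goes in short steps, Python scripts to look and compute and a tool call to move; the robot and the scene stay as the last step left them, time stands still between calls to the robot, and variables do not carry over. Pictures are saved under pics/ and viewed, at most 10 in all, crops included, and the job is handed in when it is done.

Besides the shell and the picture viewer there is one more tool, called after "Request:" as a command line: name --argument value ..., lists and objects as JSON in quotes. move_arm: Moves the arm, as the interface text tells. Shifts and turns lie within -1 to 1; 1 stands for 0.02 m of shift or 0.1 rad of turn. Its arguments: {"type":"object","properties":{"targets":{"type":"array"},"jaw":{"type":"number"},"squeeze":{"type":"number"}},"required":["targets"]}

```bash
mkdir -p pics
python3 - <<'E'
from cell import *
import cv2,json
for n in("side","top"):
    im=capture(n);cv2.imwrite(f"pics/{n}0.png",im[:,:,::-1])
    c=camera_info(n);print(n,{k:(v.tolist() if hasattr(v,'tolist') else v) for k,v in c.items()})
s=observe();print(s)
E
```

```text
side {'fx': 501.1837821265928, 'fy': 501.1837821265928, 'cx': 317.7427850369581, 'cy': 195.84506740683227, 'extrinsics': [[0.9897996025333571, -0.14187093065923773, 0.013014832257474499, -607.2121819252416], [0.10164014699563893, 0.7672148385910719, 0.6332856164199379, -137.67669378337084], [-0.09982999220431377, -0.6255030219587732, 0.7738087245417496, -1613.08936335486], [0.0, 0.0, 0.0, 1.0]]}
top {'fx': 375.71463153491084, 'fy': 375.71463153491084, 'cx': 323.10677292736653, 'cy': 201.96443321206027, 'extrinsics': [[-0.01988058131894975, -0.9995040621416715, 0.024421143476887536, -26.779949767178394], [0.9946158106232361, -0.01728678466479123, 0.10217904058189535, -617.7234148356201], [-0.10170620307879015, 0.026321034140991482, 0.9944662143165272, -1288.373153241185], [0.0, 0.0, 0.0, 1.0]]}
{'t': 0.1, 'joints': array([-1.3686961 ,  0.60006392, -0.00254684,  1.60005164,  0.00181452,
        0.94286961, -0.07979733]), 'joint_vel': array([-0.0021814 , -0.00169504,  0.00132219, -0.00248452,  0.00089665,
       -0.00025634, -0.00156664]), 'tau': array([ 6.37518824e-03, -7.77988243e+01,  1.57049775e+00, -2.58626676e+01,
        1.27028275e-02,  5.51376303e-03, -2.26851233e-05]), 'tool_pos': array([199.42591625, 696.63028449, 249.48902632]), 'tcp_rot': array([ 1.38913107e-01,  9.90304330e-01, -6.94745999e-04, -2.70450647e-05]), 'ft_force': array([-0.07732168,  0.09477607, -0.46132671]), 'wrist_torque': array([-0.03524325, -0.05160569,  0.0102814 ]), 'grip_force': 0.0, 'width': 1.003342045447417}
```

View pics/side0.png

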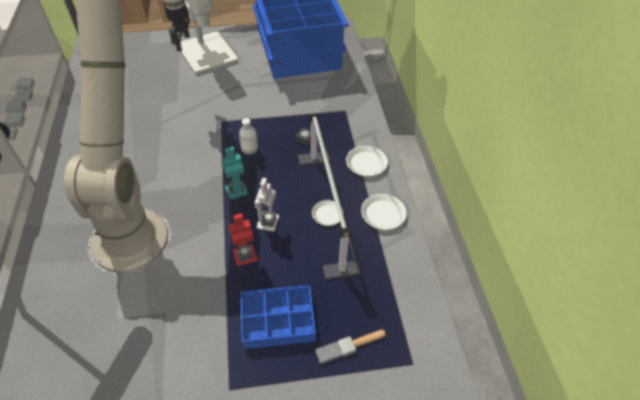

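View pics/top0.png

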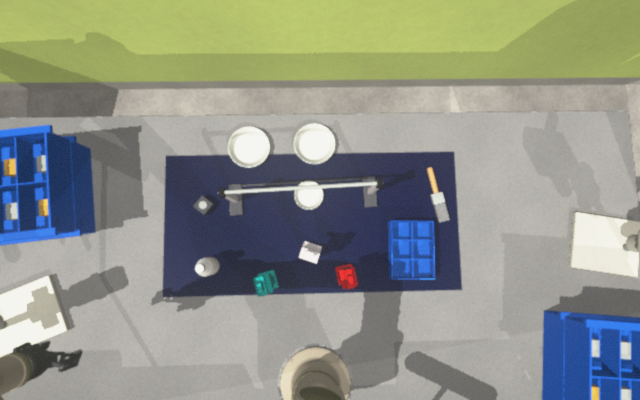

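The side picture shows three possible carriers: turquoise (235,172), silver (267,205) and red (243,240). The silver one fits the description. It shows three dishes: (327,213), (367,161) and (384,212). The smallest is (327,213), under the rail. In the top picture the carrier is at (310,252), the dish at (308,195), and the rail runs from (225,191) to (378,184). I'll check this choice in close crops.

Run:
```python
import cv2
a=cv2.imread("pics/side0.png")[110:285,215:400];cv2.imwrite("pics/sc.png",cv2.resize(a,None,fx=3.4*1.0,fy=3.4,interpolation=cv2.INTER_CUBIC)[:600])
b=cv2.imread("pics/top0.png")[165:285,215:390];cv2.imwrite("pics/tc.png",cv2.resize(b,None,fx=4,fy=4,interpolation=cv2.INTER_CUBIC))
```

```text
(no output)
```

View pics/sc.png

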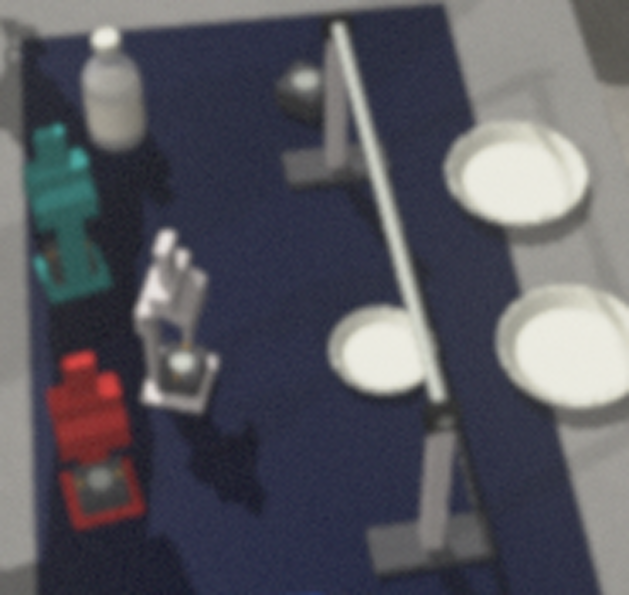

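View pics/tc.png

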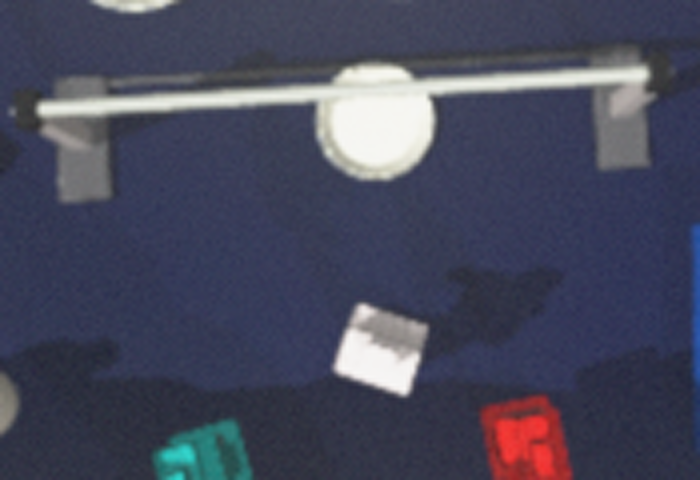

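The crops confirm it: the silver carrier (side about (264,205)) has its insert and window toward +x, and the white dish under the rail is the smallest. Next I fit poses to the pixels I read and check them with an overlay.

```bash
cat > h.py <<'E'
import numpy as np,cv2
from cell import *
from scipy.optimize import least_squares
def proj(n,P,c=None):
    c=c or camera_info(n);E=np.array(c['extrinsics']);q=np.atleast_2d(P)@E[:3,:3].T+E[:3,3]
    return np.c_[c['cx']+c['fx']*q[:,0]/-q[:,2],c['cy']-c['fy']*q[:,1]/-q[:,2]]
def place(p,P):
    P=np.atleast_2d(P).astype(float);c,s=np.cos(p[2]),np.sin(p[2])
    return np.c_[p[0]+c*P[:,0]-s*P[:,1],p[1]+s*P[:,0]+c*P[:,1],P[:,2]+(p[3] if len(p)>3 else 0)]
def S(u,v):return 215+u/3.4,110+v/3.4
def T(u,v):return 215+u/4,165+v/4
def fit(obs,p0):
    f=lambda p:np.concatenate([(proj(n,place(p,P))[0]-np.array(q)) for n,P,q in obs])
    r=least_squares(f,p0,loss='soft_l1');return r.x,r.fun.reshape(-1,2).round(1)
def box(x0,x1,y0,y1,z0,z1):
    v=np.array([[x,y,z] for x in(x0,x1) for y in(y0,y1) for z in(z0,z1)],float)
    return [(v[i],v[j]) for i in range(8) for j in range(i+1,8) if (v[i]!=v[j]).sum()==1]
CAR=box(-30,30,-32,32,0,6)+box(-25,25,-30,30,105,141)+box(-12,12,-30,30,141,163)+box(-6,6,-13,13,163,206)
def draw(img,n,p,segs,off,k,col):
    for a,b in segs:
        q=((proj(n,place(p,[a,b]))-off)*k).astype(int);cv2.line(img,tuple(map(int,q[0])),tuple(map(int,q[1])),col,1)
E
cat > m.py <<'E'
from h import *
car,r=fit([("side",(-30,-32,0),S(142,402)),("side",(30,-32,0),S(203,413)),("side",(30,32,6),S(218,356)),("side",(0,0,206),S(168,238)),
 ("top",(30,32,6),T(360,304)),("top",(30,-32,6),T(428,322))],[450,40,-.2]);print(car.round(3),r.tolist())
# rail: x,y,yaw of mid; dish
rail,r=fit([("side",(0,230,210),S(340,28)),("side",(0,-230,210),S(437,398)),("top",(0,230,210),T(40,108)),("top",(0,-230,210),T(645,74)),
 ("top",(-55,262.5,0),T(58,203)),("top",(-55,217.5,0),T(111,200)),("top",(-55,-217.5,0),T(600,170)),("top",(-55,-262.5,0),T(650,167))],[600,30,0]);print(rail.round(3),r.tolist())
d,r=fit([("side",(0,0,14),S(382,347)),("top",(0,0,14),T(376,121))],[600,30,0]);print(d.round(1),r.tolist())
u=np.array([-np.sin(rail[2]),np.cos(rail[2])]);w=np.array([u[1],-u[0]]);print("dish along,across rail",(d[:2]-rail[:2])@u,(d[:2]-rail[:2])@w)
np.save("car.npy",car);np.save("rail.npy",rail);np.save("dish.npy",d)
a=cv2.resize(cv2.imread("pics/side0.png")[110:260,245:365],None,fx=4,fy=4);b=cv2.resize(cv2.imread("pics/top0.png")[165:285,225:300+5+20+60],None,fx=2.0*1,fy=2.0)
t=[(np.array([0,-230,210.]),np.array([0,230,210.]))]
th=np.linspace(0,6.28,25);ci=np.c_[52*np.cos(th),52*np.sin(th),0*th+14];dd=list(zip(ci[:-1],ci[1:]))
for n,im,o,k in(("side",a,(245,110),4),("top",b,(225,165),2)):
    draw(im,n,car,CAR,o,k,(0,255,0));draw(im,n,rail,t+box(-55,55,217.5,262.5,0,12)+box(-55,55,-262.5,-217.5,0,12),o,k,(0,0,255));draw(im,n,d,dd,o,k,(255,255,0))
c=np.zeros((600,800,3),np.uint8);c[:a.shape[0],:a.shape[1]]=a;c[:b.shape[0],480:800]=b;cv2.imwrite("pics/ov.png",c)
E
python3 m.py
```

```text
[ 4.47919e+02  7.70600e+00 -3.29000e-01] [[-0.0, -0.1], [-0.2, -0.4], [-0.1, -0.1], [-0.8, 1.1], [-0.1, -1.3], [0.1, -0.3]]
[6.44107e+02 3.25990e+01 4.20000e-02] [[-1.3, -0.4], [-0.4, 1.0], [0.1, -0.0], [-0.1, -0.2], [0.8, -0.4], [0.3, -0.4], [-0.8, -0.1], [-0.9, -0.1]]
[645.8  11.2   0. ] [[-0.5, 0.1], [-0.0, -0.5]]
dish along,across rail -21.44484128885375 0.7531460183398238
```

View pics/ov.png

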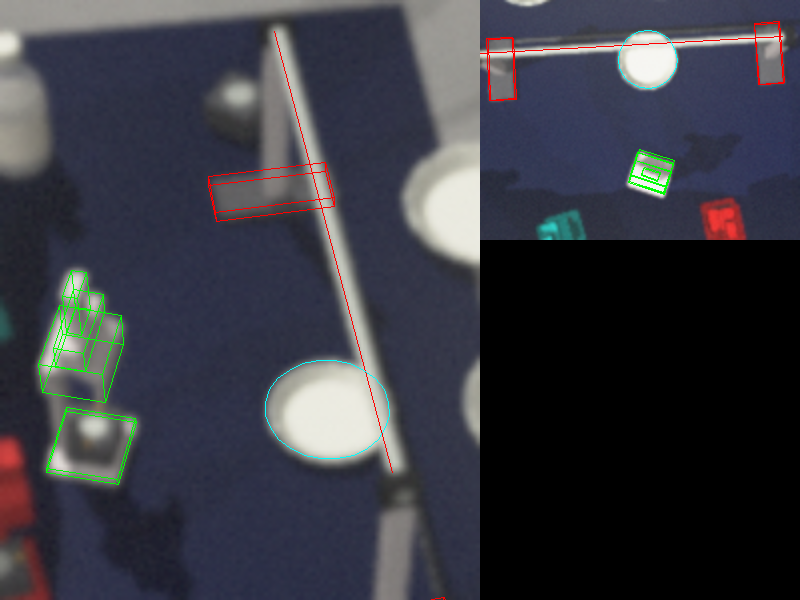

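The overlay matches to within a pixel or so. The carrier is at (448,8) with yaw -0.33, the rail mid at (645,33) with yaw 0.042, and the dish at (646,11). I'll travel above the carrier now.

Request:
move_arm --targets '[-0.714,-0.99,-0.1,0,-0.714,-0.99,-0.1,0,-0.714,-0.99,-0.1,0,-0.714,-0.99,-0.1,0,-0.714,-0.99,-0.1,0,-0.714,-0.99,-0.1,0,-0.714,-0.99,-0.1,0,-0.714,-0.99,-0.1,0,-0.714,-0.99,-0.1,0,-0.714,-0.99,-0.1,0]' --jaw 0.2

```text
t: 1.1
tool_pos: [282.5, 466.2, 270.1]
tcp_rot: [0.139, 0.99, -0.0, -0.0]
ft_force: [0.4, -1.0, -0.1]
width: 0.599
grip_force: 0.0
```

Request:
move_arm --targets '[-0.714,-0.99,-0.1,0,-0.714,-0.99,-0.1,0,-0.714,-0.99,-0.1,0,-0.714,-0.99,-0.1,0,-0.714,-0.99,-0.1,0,-0.714,-0.99,-0.1,0,-0.714,-0.99,-0.1,0,-0.714,-0.99,-0.1,0,-0.714,-0.99,-0.1,0,-0.714,-0.99,-0.1,0]'

```text
t: 2.1
tool_pos: [365.2, 236.6, 290.3]
tcp_rot: [0.139, 0.99, -0.0, -0.0]
ft_force: [0.4, -0.0, 1.3]
width: 0.603
grip_force: 0.0
```

Request:
move_arm --targets '[-0.714,-0.99,-0.05,0,-0.714,-0.99,-0.05,0,-0.714,-0.99,-0.05,0,-0.714,-0.99,-0.05,0,-0.714,-0.99,-0.05,0,-0.714,-0.99,-0.05,0,-0.714,-0.99,-0.05,0,-0.714,-0.99,-0.05,0,-0.714,-0.99,-0.05,0,-0.714,-0.99,-0.05,0]'

```text
t: 3.1
tool_pos: [448.0, 7.0, 300.3]
tcp_rot: [0.139, 0.99, -0.0, -0.0]
ft_force: [1.0, -0.6, 0.3]
width: 0.596
grip_force: 0.0
```

Request:
move_arm --targets '[0,0,0,1,0,0,0,1,0,0,0,1,0,0,0,1,0,0,0,1,0,0,0,1,0,0,0,1,0,0,0,1,0,0,0,1,0,0,0,1]'

```text
t: 4.1
tool_pos: [447.7, 8.0, 300.2]
tcp_rot: [0.598, 0.801, -0.0, -0.0]
ft_force: [-0.7, -0.2, -0.5]
width: 0.598
grip_force: 0.0
```

Request:
move_arm --targets '[0,0,0,1,0,0,0,1,0,0,0,1,0,0,0,1,0,0,0,1,0,0,0,1,0,0,0,0.2,0,0,0,0,0,0,0,0]'

```text
t: 5.0
tool_pos: [447.9, 8.1, 300.3]
tcp_rot: [0.812, 0.583, -0.0, -0.0]
ft_force: [0.4, -0.8, 0.2]
width: 0.599
grip_force: 0.0
```

Run:
```python
from h import *
c=camera_info("wrist");im=np.ascontiguousarray(capture("wrist")[:,:,::-1]);car=np.load("car.npy")
E=np.array(c['extrinsics']);print((-E[:3,:3].T@E[:3,3]).round(),proj("wrist",place(car,[0,0,206]),c))
for a,b in CAR:
    q=proj("wrist",place(car,[a,b]),c);cv2.line(im,tuple(map(int,q[0])),tuple(map(int,q[1])),(0,255,0),1)
cv2.imwrite("pics/w1.png",im)
```

```text
[469.  70. 423.] [[314.06024658 207.95697603]]
```

View pics/w1.png

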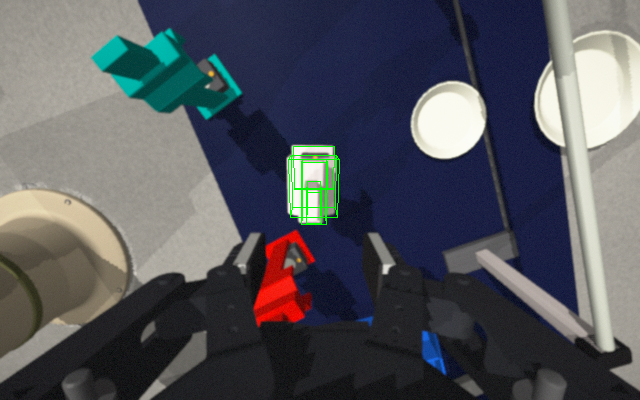

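The wireframe lies on the silver carrier in the wrist view, with the tab top at about (314,205), aligned between the fingers. The red carrier at (283,275) is clear of the descent. I'll descend and grip.

Request:
move_arm --targets '[0,0,0.8,0,0,0,0.8,0,0,0,0.8,0,0,0,0.8,0,0,0,0.8,0,0,0,0.7,0,0,0,0.5,0,0,0,0.4,0,0,0,0,0,0,0,0,0]'

```text
t: 6.05
tool_pos: [448.1, 7.9, 188.5]
tcp_rot: [0.813, 0.582, 0.0, 0.0]
ft_force: [1.0, -1.6, 0.4]
width: 0.593
grip_force: 0.0
```

Request:
move_arm --targets '[0,0,0,0,0,0,0,0,0,0,0,0,0,0,0,0,0,0,0,0,0,0,0,0,0,0,0,0,0,0,0,0]' --jaw -1 --squeeze 60

```text
t: 6.85
tool_pos: [446.9, 8.4, 188.6]
tcp_rot: [0.813, 0.582, -0.0, -0.001]
ft_force: [-4.0, 1.9, 6.4]
width: 0.136
grip_force: 58.3
```

Run:
```python
from h import *
o=observe();print(o['width'],o['grip_force'],o['tool_pos'],o['ft_force'])
rail=np.load("rail.npy");d=np.load("dish.npy");q=o['tcp_rot'];from scipy.spatial.transform import Rotation as R
M=R.from_quat(q).as_matrix();print(M.round(3))
u=np.array([-np.sin(.042),np.cos(.042)])
for s in(-140,140):
  p=d[:2]+s*u; print(s,p,(p-rail[:2])@u)
```

```text
0.13597942644564076 58.29633951187134 [446.93947843   8.39618776 188.58146773] [-4.04539478  1.91994433  6.44480971]
[[ 0.322  0.947 -0.002]
 [ 0.947 -0.322  0.001]
 [ 0.    -0.002 -1.   ]]
-140 [ 651.63350392 -128.67242219] -161.44500202928253
140 [639.87696106 151.08065411] 118.55499797071751
```

Request:
move_arm --targets '[0,0,-0.5,0,0,0,-1,0,0,0,-1,0,0,0,-1,0,0,0,-1,0,0,0,-1,0,0,0,-1,0,0,0,-0.5,0]'

```text
t: 7.65
tool_pos: [448.1, 7.8, 330.1]
tcp_rot: [0.813, 0.582, 0.001, 0.0]
ft_force: [0.1, 1.1, -4.5]
width: 0.133
grip_force: 58.8
```

Request:
move_arm --targets '[0,0,0,-0.6,0,0,0,-0.8,0,0,0,-0.8,0,0,0,-0.8,0,0,0,-0.7,0.5,0.3,0,0,0.8,0.5,0,0,0.8,0.5,0,0,0.8,0.5,0,0,0.8,0.5,0,0]'

```text
t: 8.65
tool_pos: [491.7, 86.2, 328.1]
tcp_rot: [0.692, 0.722, -0.0, 0.0]
ft_force: [0.6, 0.1, -3.2]
width: 0.131
grip_force: 58.8
```

Request:
move_arm --targets '[0.8,0.5,0,0,0.8,0.5,0,0,0.8,0.5,0,0,0.6,0.4,0,0,0.4,0.2,0,0,0.2,0.1,0,0,0,0,0,0,0,0,0,0]'

```text
t: 9.45
tool_pos: [531.4, 156.9, 328.3]
tcp_rot: [0.692, 0.722, -0.0, 0.0]
ft_force: [-0.2, 0.4, -4.4]
width: 0.137
grip_force: 58.8
```

```bash
cat > look.py <<'E'
import sys
from h import *
from scipy.spatial.transform import Rotation as R
o=observe();M=R.from_quat(o['tcp_rot']).as_matrix();p=o['tool_pos']
rail=np.load("rail.npy");d=np.load("dish.npy");u=np.array([-np.sin(rail[2]),np.cos(rail[2])]);w=np.array([u[1],-u[0]])
print("t",o['t'],"tcp",p.round(1),"yaw",np.arctan2(M[1,1],M[0,1]),"tool-yaw vs rail; across",(p[:2]-rail[:2])@w,"along from dish",(p[:2]-d[:2])@u,"grip",o['grip_force'],o['width'],o['ft_force'].round(1))
if len(sys.argv)>1:
    yaw=np.arctan2(M[1,1],M[0,1]);car=[p[0],p[1],yaw,p[2]-float(sys.argv[2])]
    ims=[]
    t=[(np.array([0,-230,z]),np.array([0,230,z])) for z in(210.,)]
    for n,wd,hd in(("side",100,150),("top",100,150)):
        im=capture(n)[:,:,::-1];c0=proj(n,place(car,[0,0,100]))[0];x0,y0=int(c0[0]-50),int(max(0,c0[1]-75))
        a=cv2.resize(im[y0:y0+hd,x0:x0+wd],None,fx=4,fy=4,interpolation=cv2.INTER_CUBIC)
        draw(a,n,car,CAR,(x0,y0),4,(0,255,0));draw(a,n,rail,t,(x0,y0),4,(0,0,255));ims.append(a);print(n,x0,y0)
    cv2.imwrite(f"pics/{sys.argv[1]}.png",np.hstack(ims))
E
python3 look.py w2 188.6
```

```text
t 9.45 tcp [531.4 156.9 328.3] yaw 0.04123693979368286 tool-yaw vs rail; across -107.3884530435579 along from dish 150.3716192482598 grip 58.840654492378235 0.13671096433694985 [-0.2  0.4 -4.4]
side 235 60
top 208 149
```

View pics/w2.png

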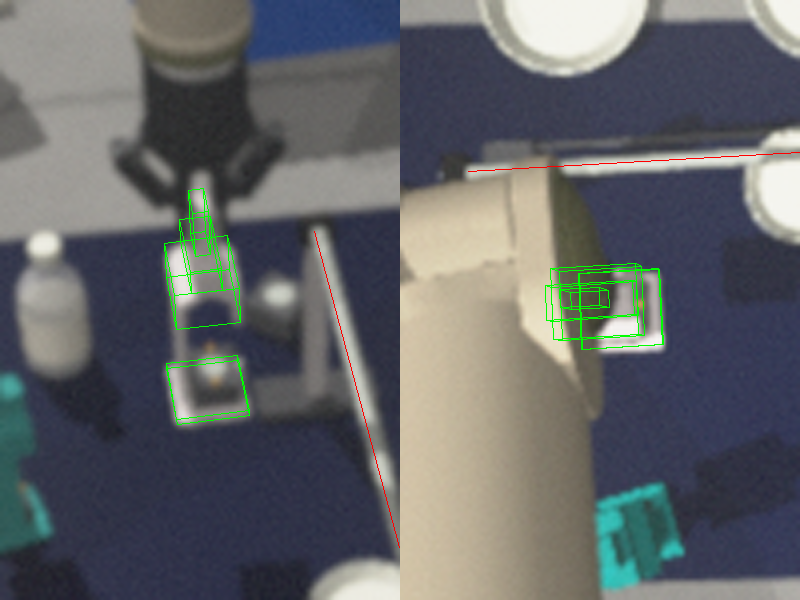

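The carrier hangs upright in the gripper and lies on its wireframe (side crop tab about (200,190), tray about (210,390)). The window is facing the rail. I'll insert now, checking the force.

Request:
move_arm --targets '[0,0.5,0,0,0,0.7,0,0,0,0.7,0,0,0,0.7,0,0,0,0.7,0,0,0,0.7,0,0,0,0.6,0,0,0,0.5,0,0,0,0.3,0,0,0,0,0,0]'

```text
t: 10.55
tool_pos: [640.3, 162.1, 328.0]
tcp_rot: [0.692, 0.722, -0.0, 0.0]
ft_force: [-0.8, -0.3, -4.7]
width: 0.136
grip_force: 58.9
```

```bash
python3 look.py w3 188.6
```

```text
t 10.55 tcp [640.3 162.1 328. ] yaw 0.04173596452296094 tool-yaw vs rail; across 1.5876423055533375 along from dish 151.02510383530202 grip 58.90758812427521 0.1355523659553295 [-0.8 -0.3 -4.7]
side 269 56
top 206 113
```

View pics/w3.png

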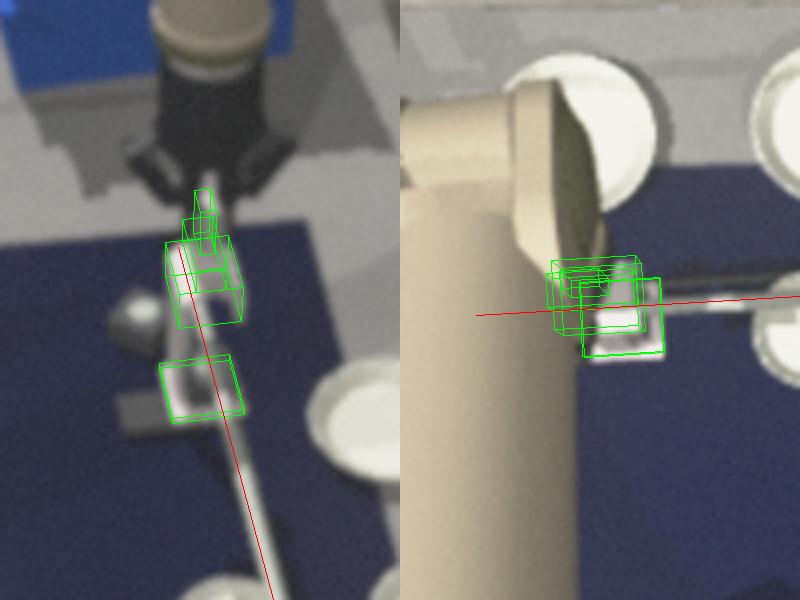

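The rail passes through the window, perhaps 2–3 mm farther out than fitted. I'll nudge across and lower.

Request:
move_arm --targets '[0,0.1,0,0,0,0,0.5,0,0,0,0.5,0,0,0,0.5,0,0,0,0.4,0,0,0,0.3,0,0,0,0.3,0,0,0,0,0]'

```text
t: 11.45
tool_pos: [641.3, 162.3, 277.3]
tcp_rot: [0.692, 0.722, -0.001, -0.0]
ft_force: [0.2, -0.1, -3.5]
width: 0.131
grip_force: 58.8
```

Request:
move_arm --targets '[0,0,0.15,0,0,0,0.1,0,0,0,0.1,0,0,0,0.05,0,0,0,0,0]'

```text
t: 11.95
tool_pos: [641.6, 162.3, 270.2]
tcp_rot: [0.692, 0.722, -0.0, -0.0]
ft_force: [-0.4, -0.3, -3.9]
width: 0.134
grip_force: 58.9
```

Request:
move_arm --targets '[0,0,0.1,0,0,0,0.05,0,0,0,0,0]'

```text
t: 12.25
tool_pos: [641.5, 162.3, 267.1]
tcp_rot: [0.692, 0.722, -0.0, -0.0]
ft_force: [0.6, -0.9, -4.4]
width: 0.136
grip_force: 59.0
```

Request:
move_arm --targets '[0,0,0.05,0,0,0,0,0]'

```text
t: 12.45
tool_pos: [641.7, 162.3, 266.8]
tcp_rot: [0.692, 0.722, 0.0, 0.0]
ft_force: [-0.7, -0.5, 0.5]
width: 0.135
grip_force: 59.5
```

Request:
move_arm --targets '[0,0,0.05,0,0,0,0,0]'

```text
t: 12.65
tool_pos: [641.8, 162.2, 266.7]
tcp_rot: [0.692, 0.722, 0.001, 0.0]
ft_force: [-3.5, -0.6, 8.5]
width: 0.132
grip_force: 60.7
```

The carrier is seated: upward force at 266.7, as predicted. I'll let go.

Request:
move_arm --targets '[0,0,0,0,0,0,0,0,0,0,0,0,0,0,0,0,0,0,0,0,0,0,0,0,0,0,0,0,0,0,0,0,0,0,0,0,0,0,0,0]' --jaw 0.1

```text
t: 13.65
tool_pos: [641.6, 162.3, 265.3]
tcp_rot: [0.692, 0.722, 0.0, 0.0]
ft_force: [0.1, 0.3, 0.4]
width: 0.553
grip_force: 0.0
```

Request:
move_arm --targets '[0,0,-0.3,0,0,0,0,0,0,0,0,0,0,0,0,0,0,0,0,0,0,0,0,0]'

```text
t: 14.25
tool_pos: [641.6, 162.4, 271.2]
tcp_rot: [0.692, 0.722, -0.0, -0.0]
ft_force: [0.7, 0.7, 0.4]
width: 0.549
grip_force: 0.0
```

```bash
python3 look.py w4 194.7
```

```text
t 14.25 tcp [641.6 162.4 271.2] yaw 0.0420969027346111 tool-yaw vs rail; across 2.898618485741545 along from dish 151.1935981606461 grip 0.0 0.5490537314825986 [0.7 0.7 0.4]
side 269 70
top 209 115
```

View pics/w4.png

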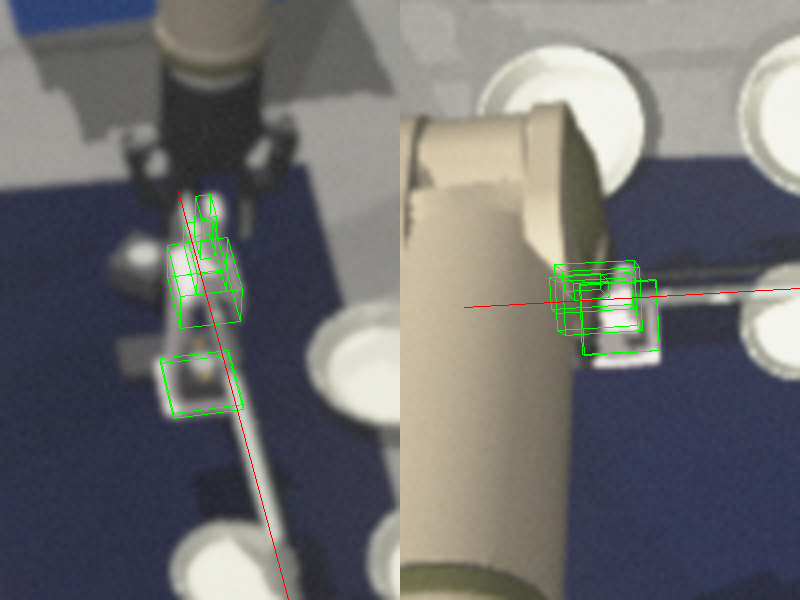

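The carrier hangs on the rail on its own (tab (210,205), tray (200,385) in the side crop), with only a slight natural tilt, about 15 cm from the dish. I'll regrip lightly and slide.

Request:
move_arm --targets '[0,0,0.24,0,0,0,0,0,0,0,0,0]'

```text
t: 14.65
tool_pos: [641.5, 162.3, 266.2]
tcp_rot: [0.692, 0.722, -0.0, -0.0]
ft_force: [0.3, 0.3, 0.2]
width: 0.551
grip_force: 0.0
```

Request:
move_arm --targets '[0,0,0,0,0,0,0,0,0,0,0,0,0,0,0,0,0,0,0,0,0,0,0,0,0,0,0,0,0,0,0,0]' --jaw -1 --squeeze 20

```text
t: 15.45
tool_pos: [640.7, 162.3, 266.6]
tcp_rot: [0.692, 0.722, -0.001, -0.001]
ft_force: [-5.5, -0.6, 4.3]
width: 0.137
grip_force: 20.0
```

Request:
move_arm --targets '[-0.1,0,0,0,-0.3,0,0,0,-0.4,0,0,0,-0.4,0,0,0,-0.4,0,0,0]'

```text
t: 15.95
tool_pos: [641.9, 132.9, 266.7]
tcp_rot: [0.691, 0.722, 0.001, -0.002]
ft_force: [-6.1, 7.4, 6.6]
width: 0.143
grip_force: 20.3
```

Request:
move_arm --targets '[-0.4,-0.08,0,0,-0.5,0,0,0,-0.5,0,0,0,-0.5,0,0,0,-0.5,0,0,0,-0.5,0,0,0,-0.5,0,0,0,-0.5,0,0,0,-0.5,0,0,0]'

```text
t: 16.85
tool_pos: [645.2, 41.6, 266.6]
tcp_rot: [0.692, 0.722, 0.0, 0.0]
ft_force: [-0.2, 5.6, 2.2]
width: 0.136
grip_force: 20.2
```

Request:
move_arm --targets '[-0.4,0,0,0,-0.4,0,0,0,-0.3,0,0,0,-0.2,0,0,0,0,0,0,0,0,0,0,0]'

```text
t: 17.45
tool_pos: [646.3, 15.2, 266.5]
tcp_rot: [0.692, 0.722, -0.0, 0.001]
ft_force: [1.3, -1.6, 2.0]
width: 0.141
grip_force: 20.1
```

```bash
python3 look.py
```

```text
t 17.45 tcp [646.3  15.2 266.5] yaw 0.0413322079778166 tool-yaw vs rail; across 1.4392571484137333 along from dish 3.951591021270591 grip 20.13049006462097 0.1406147935742299 [ 1.3 -1.6  2. ]
```

Another 4 mm, then release and retreat upward.

Request:
move_arm --targets '[-0.1,0,0,0,-0.1,0,0,0,0,0,0,0,0,0,0,0]'

```text
t: 17.85
tool_pos: [646.4, 13.5, 266.6]
tcp_rot: [0.692, 0.722, 0.0, -0.0]
ft_force: [-0.7, 6.1, 4.3]
width: 0.135
grip_force: 20.3
```

Request:
move_arm --targets '[0,0,0,0,0,0,0,0,0,0,0,0,0,0,0,0,0,0,0,0,0,0,0,0,0,0,0,0,0,0,0,0,0,0,0,0,0,0,0,0]' --jaw 0.1

```text
t: 18.85
tool_pos: [646.4, 12.4, 266.5]
tcp_rot: [0.692, 0.722, 0.0, 0.0]
ft_force: [0.5, 0.6, 0.1]
width: 0.553
grip_force: 0.0
```

Request:
move_arm --targets '[0,0,-0.3,0,0,0,-0.6,0,0,0,-0.8,0,0,0,-0.8,0,0,0,-0.8,0,0,0,-0.8,0,0,0,0,0,0,0,0,0]'

```text
t: 19.65
tool_pos: [646.3, 12.4, 349.0]
tcp_rot: [0.692, 0.722, 0.0, 0.0]
ft_force: [0.1, -0.1, 0.0]
width: 0.553
grip_force: 0.0
```

```bash
python3 look.py w5 270.7
```

```text
t 19.65 tcp [646.3  12.4 349. ] yaw 0.04212001310988837 tool-yaw vs rail; across 1.3668855699677778 along from dish 1.1914434779567737 grip 0.0 0.5530525760794472 [ 0.1 -0.1  0. ]
side 278 104
top 257 113
```

View pics/w5.png

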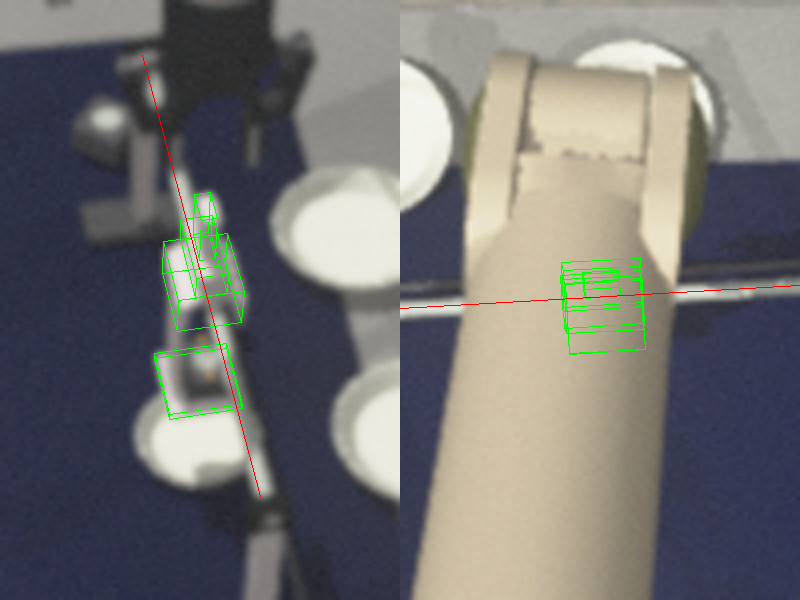

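The carrier hangs on the rail at the predicted place (tab (207,210), tray (200,380) in the side crop), above the dish at (197,437). That is within a few mm of centred, and the gripper is clear above it.

Request:
move_arm --targets '[0,0,0,0,0,0,0,0,0,0,0,0,0,0,0,0,0,0,0,0,0,0,0,0,0,0,0,0,0,0,0,0,0,0,0,0,0,0,0,0]'

```text
t: 20.75
tool_pos: [646.3, 12.4, 348.5]
tcp_rot: [0.692, 0.722, 0.0, 0.0]
ft_force: [0.4, -0.0, 0.5]
width: 0.549
grip_force: 0.0
```

```bash
python3 -c "
from cell import *
print(finish_job())"
```

```text
the job is handed in; nothing more can be done
None
```

I hooked the carrier onto the rail about 15 cm from the dish, let it go, slid it to within a few mm of the dish's centre by my measurements, and handed the job in at about 21 s; no verdict came back.

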